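# Release the locked bearing carriage and slide it to the end stop

## Task

Press the red lock button on the blue carriage down with the fingertips and, keeping it held down, push the carriage along its rail until it is fully home against the yellow end stop; then let the button spring back up and take the hand away. The button must not be let up on the way. The bearing stays lying in its nest on the carriage the whole time: do not lift anything, and leave the other things on the bench where they are.

Things in the scene. Friction and masses are not known exactly. Their poses are not given: they have to be found in the camera images.
- rail: aluminium slide rail fixed on the bench, 90 mm wide (its x), 390 mm long (its y), top 22 mm above the bench; origin at the centre of its underside; the carriage travels along its +y, towards the yellow end stop
- carriage (a joint): travel of the blue carriage along the rail's +y, m; 0 at the start; free travel to the end stop is 80 to 150 mm and differs from run to run. The carriage (100 mm wide across the rail, 140 mm long along it) is locked against moving towards the stop while its button is up; with the button down it slides against about 1.5 N of friction
- lock_button (a joint): how far the red lock button is pressed, m: 0 up (carriage locked), 0.008 fully down (stop). A spring pushes it up with about 4 N at the top and 7 N fully down. Pressed more than about 3 mm it frees the carriage; keep it at 4 to 8 mm while sliding. Let go, its pawl catches in a hidden saw-tooth rack of 12 mm pitch and 3 mm tooth depth, so it comes to rest 0 to 3 mm down, depending on where the carriage stands
- button_top (a point): centre of the flat top of the red button, which is 44 mm (across the rail) x 35 mm (along it), about 51 mm above the bench when up; the button rides on the trailing (rail -y) half of the carriage, and the surround lies 10 mm below its top. Its x, y, z axes are the rail's (z up)
- horn_face (a point): centre of the push face of the upright blue horn on the carriage, a wall 64 mm wide and 10 mm thick, with a rubber-padded face towards rail -y, at the rail +y edge of the button, 20 mm from the button's centre; the wall rises 36 mm above the button's top (to 87 mm above the bench). A fingertip standing on the button can push the carriage along rail +y against this face
- carriage_nose (a point): centre of the leading (rail +y) end face of the carriage, 29 mm above the bench
- end_stop: yellow stop block clamped across the rail, 112 mm wide, 28 mm along the rail, 60 mm high with a black knob on top to 80 mm; origin at the centre of its foot on the bench; its axes are the rail's
- stop_face (a point): centre of the black rubber bumper face of the end stop, which meets the carriage_nose point when the carriage is fully home
- bearing: loose steel ball bearing, 62 mm across and 16 mm high, lying flat in the round nest (6 mm deep) on the leading half of the carriage; origin at the centre of its underside
- nest_floor (a point): centre of the floor of the bearing nest on the carriage; z up
- oil_filter: bystander: blue spin-on oil filter, 66 mm across, 79 mm high; origin at the centre of its underside
- blue_bottle: bystander: small light blue bottle, 40 mm across, 85 mm high; origin at the centre of its underside
- nut: bystander: hexagon nut, 22 mm; origin at the centre of its underside
- wrench: bystander: combination wrench lying flat, 178 mm; origin at its centre, underside
- spark_plug: bystander: white and steel spark plug lying, 84 mm; origin at its centre, underside
- marker: bystander: black and white marker pen lying, 139 mm; origin at its centre, underside
Mind the look-alikes: they are no part of the job. There is more than one size of the end_stop; the job needs the largest.

How it is judged (in metres and radians):
On the way, in this order (a step that is already met when the one before it is completed fails the run):
1. the lock button is pressed down while the carriage is still at its start (value of joint lock_button above 0.003 m and value of joint carriage below 0.02 m), for 0.05 s.
2. the carriage reaches the end stop with the button still held down (value of joint lock_button above 0.003 m and distance between carriage_nose and stop_face below 0.004 m), for 0.05 s.
At the end, for the whole second after the job is handed in: the carriage's nose is within 4 mm of the end stop's bumper face, the lock button is up again (less than 4 mm of its 8 mm down), and the bearing lies at rest in its nest (within 8 mm of its centre, not raised) (distance between carriage_nose and stop_face below 0.004 m and value of joint lock_button below 0.004 m and value of joint carriage above 0.06 m and linear speed of bearing below 0.02 m/s and horizontal distance between bearing and nest_floor below 0.008 m and z of bearing in the frame of nest_floor below 0.005 m); the robot touches nothing.
It fails at once if the button is let up on the way (less than 1 mm down while the carriage stands more than 15 mm from its start and more than 15 mm short of the stop) (value of joint lock_button below 0.001 m and value of joint carriage above 0.015 m and distance between carriage_nose and stop_face above 0.015 m).
It fails at once if the bearing is lifted or knocked out of its nest (raised 5 mm, or 8 mm off the nest's centre) (not (horizontal distance between bearing and nest_floor below 0.008 m and z of bearing in the frame of nest_floor below 0.005 m)).
It fails at once if a bystander is moved more than 20 mm (distance of any of oil_filter, blue_bottle, nut, wrench, spark_plug, marker from where it was at the start of the episode above 0.02 m).
It also fails if it takes over 38 s, if anything falls off the work surface, if the arm or the gripper's body presses on something with over 40 N, if the wrist force passes 120 N, or if a joint passes its speed limit or range.

## Robot

A 6-joint arm with a two-finger parallel gripper is mounted at the origin on a cart in front of the work surface, level with it; the furniture and walls round the work are solid. World frame = base frame: x ahead of the robot, y to its left, z up, the work surface at z = 0. Lengths are in mm, angles in rad, forces in N, time in s.
With the tool pointing down it reaches from about 350 to 775 mm from the base axis. Payload 7.3 kg.
Tool frame: the origin (TCP) lies at the very end of the fingers, on their centre line; the grasp point (between the pads) lies 19 mm behind it; z points along the fingers, y is the line along which they close (so a half turn about z gives the same grasp; the last joint's range is limited). The gripper opens to 92 mm and grips with 3 to 60 N. Pads are 19 mm wide; open, the fingers measure 130 mm over their backs; the gripper's body (75 mm by 190 mm) begins 47 mm behind the grasp point.
Start: joints at [-1.257, 0.342, 1.524, -0, 1.275, -0.146], TCP at [233.003, -470.483, 226.741] pointing down, gripper open.
Joint ranges: [-2.53, 2.53], [-0.77, 2.02], [0.04, 2.7], [-1, 4.14], [0.28, 2.66], [-3.11, 3.11]. Speed limits (rad/s): [2.57, 2.57, 3.14, 3.14, 3.14, 3.14].

## Interface

Orientations are given as [roll, pitch, yaw] about the fixed x, y, z axes, in that order (R = Rz(yaw) Ry(pitch) Rx(roll)).
In Python, from plant import * gives the robot as it stands.
- The arm moves only by the tool arm_command, never from a script. Its arguments are lists of equal length, an entry for each row: "gripper": the finger opening in mm, from 0 to 91.8; "dp": the shift along the tool's x, y, z in units of 25 mm (1.0 is 25 mm), a list of three; "twist": the turn about the tool's z in units of 5 degrees (1.0 is 5 degrees). A call has exactly 5 rows; each row shifts and turns the commanded pose from where the row before left it, along the tool's axes as they then stand; what a row does not reach is not made up. A row lasts 1/8 s, in which the tool goes at most 62.5 mm and 10.7 degrees, less where a joint would pass 70% of its speed; a pose out of reach is approached as far as the arm can. A call is refused whole if a number of a shift passes 1 or a number of a turn 1, either way. A call with a gripper value outside its range is refused whole. The fingers move at their own pace and stop on an object; the grip force is fixed at half the most. Time passes only in rows, so rows that do not move let the fingers close, or fill a call up. It gives the time, the measured TCP pose, the force, the opening and the grip force at its end, in the units of the state.
- get_obs(): the state, without advancing time (a new reading comes with each control period).
- capture(name): name is "side" or "top" or "wrist"; returns the picture (420x560x3 uint8, red, green, blue); there is no depth.
- get_calibration(name): a dict with "mtx" (3x3 intrinsics, pixels), "position" and "attitude" of the camera in the world; the wrist camera has in their place "mount" (4x4, takes a point from camera to tool coordinates, whose origin is the TCP and whose axes are the flange's). Camera axes: x right, y down, z forward; pixel columns grow to the right and rows downward; lengths in mm; the calibration is good to about 2 mm. The wrist camera is an equidistant fisheye: a pixel r from the principal point sees the ray r / f radians off the axis. A picture is of the moment at which its call begins: read the wrist's pose just before it. get_calibration takes no time and is no camera call.
- close_job(): hands the job in; it is judged then, once.
The state is a dict: "time": time; "joint_positions": joint angles; "dq": joint speeds; "tau": joint torques, N m; "tool_pos": TCP position; "tcp_rot": TCP orientation; "contact_force": force on the tool from outside, world axes, zero at the start; "moment": the same for the moment, N m; "grip_width": finger opening in mm; "finger_force": force on a finger pad.
Only numpy, scipy, OpenCV 4.12 (cv2) and the standard library are available. Lean on these libraries where they do the work, as an engineer would, in place of code of your own. Each camera call takes 0.05 s, during which the arm holds its last target. There are 200 camera calls.

## Working session

There is one attempt and no reset: what is moved stays moved. The work goes in short steps, Python scripts to look and compute and a tool call to move; the robot and the scene stay as the last step left them, time stands still between calls to the robot, and variables do not carry over. Pictures are saved under pics/ and viewed, at most 10 in all, crops included, and the job is handed in when it is done.

Besides the shell and the picture viewer there is one more tool, called after "Request:" in YAML: its name, and indented under it one key for each argument. arm_command: Moves the arm, as the interface text tells. Its arguments: {"type":"object","properties":{"gripper":{"type":"array"},"dp":{"type":"array"},"twist":{"type":"array"}},"required":["gripper","dp","twist"]}

```bash
mkdir -p pics; ls
python3 - <<'E'
from plant import *
import cv2,json
o=get_obs();print(o)
for n in("top","side","wrist"):
    c=get_calibration(n);print(n,c)
a=capture("top");b=capture("side")
cv2.imwrite("pics/top0.png",a[:,:,::-1]);cv2.imwrite("pics/side0.png",b[:,:,::-1])
E
```

```text
pics
{'time': 0.0, 'joint_positions': array([-1.25698117e+00,  3.42760436e-01,  1.52503032e+00,  7.19321381e-06,
        1.27537916e+00, -1.45991058e-01]), 'dq': array([-1.13402847e-03, -4.58914259e-05,  6.74725884e-04, -5.78624087e-04,
        1.10998405e-03,  9.88732203e-04]), 'tau': array([ 1.27303123e-03, -4.31237090e+01, -2.44217956e+01,  7.18262047e-02,
        5.59492351e-02, -1.44049159e-04]), 'tool_pos': array([ 232.88066452, -470.06826858,  226.02074135]), 'tcp_rot': array([-3.14003317e+00, -2.36253617e-04,  4.59803927e-01]), 'contact_force': array([0.89878651, 0.93292157, 0.52754096]), 'moment': array([-0.02216691, -0.03679107,  0.00158765]), 'finger_force': 0.0, 'grip_width': 91.79145206248023}
top {'mtx': array([[460.49474916,   0.        , 284.49811686],
       [  0.        , 460.49474916, 213.71029681],
       [  0.        ,   0.        ,   1.        ]]), 'position': array([ 253.22599007,   10.67121081, 1730.46024289]), 'attitude': array([-3.00639374,  0.00936082, -1.55636177])}
side {'mtx': array([[387.71432689,   0.        , 279.48654004],
       [  0.        , 387.71432689, 206.39391779],
       [  0.        ,   0.        ,   1.        ]]), 'position': array([-142.08458813, 1100.44030633,  552.74350284]), 'attitude': array([-1.95745303,  0.01857835, -2.62398212])}
wrist {'mtx': array([[325.1922621 ,   0.        , 277.63749918],
       [  0.        , 325.1922621 , 207.49031485],
       [  0.        ,   0.        ,   1.        ]]), 'mount': array([[ 2.35614808e-03, -9.62083431e-01, -2.72745156e-01,
         7.25242353e+01],
       [ 9.99997167e-01,  2.17427388e-03,  9.69067743e-04,
         7.21889558e-01],
       [-3.39301351e-04, -2.72746666e-01,  9.62085828e-01,
        -1.56881945e+02],
       [ 0.00000000e+00,  0.00000000e+00,  0.00000000e+00,
         1.00000000e+00]])}
```

View pics/top0.png

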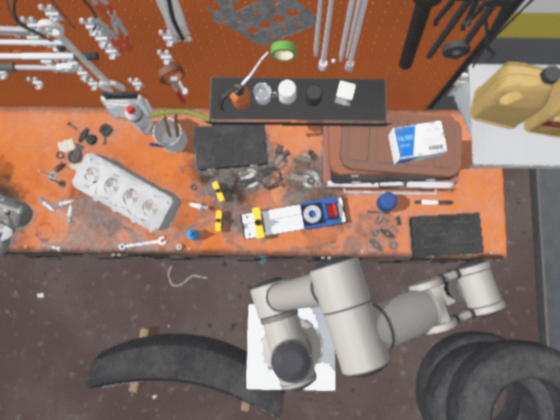

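View pics/side0.png

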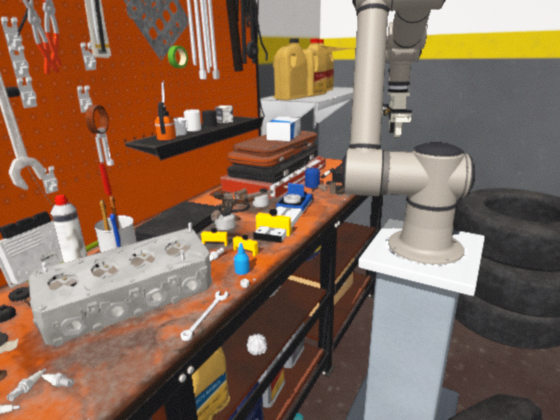

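The top view shows the blue carriage at (318,212), with the red button at (333,210) and the bearing at (312,213). The rail runs left to a large yellow stop at (254,223). Two smaller yellow stops lie off the rail at (219,190) and (219,221); these are the look-alikes. The oil filter is at (387,201), the bottle at (193,234). I choose the carriage and stop on the rail.

```bash
cat > h.py <<'E'
from plant import *
import cv2,numpy as np
from scipy.spatial.transform import Rotation as R
def ray(n,uv,obs=None):
    c=get_calibration(n);K=c["mtx"];uv=np.asarray(uv,float)
    d=(uv-[K[0,2],K[1,2]])/K[0,0]
    if n!="wrist":
        return c["position"],R.from_euler("xyz",c["attitude"]).as_matrix()@np.r_[d,1]
    th=np.hypot(*d);v=np.r_[d/max(th,1e-9)*np.sin(th),np.cos(th)]
    T=np.eye(4);T[:3,:3]=R.from_euler("xyz",obs["tcp_rot"]).as_matrix();T[:3,3]=obs["tool_pos"]
    T=T@c["mount"];return T[:3,3],T[:3,:3]@v
def pt(n,uv,z,obs=None):
    p,d=ray(n,uv,obs);return p+d*(z-p[2])/d[2]
def blobs(img,lo,hi,roi=None,amin=5):
    h=cv2.cvtColor(img,cv2.COLOR_RGB2HSV);m=cv2.inRange(h,lo,hi)
    if roi: k=np.zeros_like(m);x0,y0,x1,y1=roi;k[y0:y1,x0:x1]=255;m&=k
    n,l,s,c=cv2.connectedComponentsWithStats(m)
    return m,[(s[i,4],c[i].round(1),s[i,:4]) for i in range(1,n) if s[i,4]>=amin]
E
python3 - <<'E'
from h import *
a=cv2.imread("pics/top0.png")[:,:,::-1].copy()
for nm,lo,hi,z in(("red",(172,120,90),(180,255,255),51),("blue",(105,120,60),(125,255,255),40),("yel",(20,120,120),(35,255,255),60)):
    for ar,c,b in blobs(a,lo,hi,(190,150,410,260))[1]: print(nm,ar,c,b,pt("top",c,z).round(0))
for uv,z in(((312,213),45),((245,214),22),((345,198),22),((247,236),22),((346,221),22)):print(uv,pt("top",uv,z).round(0))
cv2.imwrite("pics/crop.png",cv2.resize(a[165:255,200:400,::-1],None,fx=4,fy=4,interpolation=cv2.INTER_CUBIC))
E
```

```text
red 47 [332.2 210.5] [327 204  11  13] [ 496. -146.   51.]
blue 56 [404.9 152.6] [401 150   9   7] [ 721. -420.   40.]
blue 11 [404.7 160.3] [401 159   9   3] [ 691. -419.   40.]
blue 234 [386.5 201.7] [378 193  18  18] [ 533. -348.   40.]
blue 336 [323.9 212.5] [303 198  37  30] [ 489. -116.   40.]
blue 19 [312.2 213.6] [310 212   5   5] [485. -73.  40.]
yel 54 [215.6 185.4] [212 181   8   9] [582. 286.  60.]
yel 72 [220.3 196.1] [216 191   9  11] [543. 267.  60.]
yel 95 [256.9 213.6] [252 207  10  14] [479. 131.  60.]
yel 126 [218.4 220.4] [215 210   8  22] [452. 271.  60.]
yel 104 [259.9 231.1] [256 223   9  16] [415. 118.  60.]
(312, 213) [486. -72.  45.]
(245, 214) [482. 178.  22.]
(345, 198) [ 548. -196.   22.]
(247, 236) [400. 168.  22.]
(346, 221) [ 461. -200.   22.]
```

View pics/crop.png

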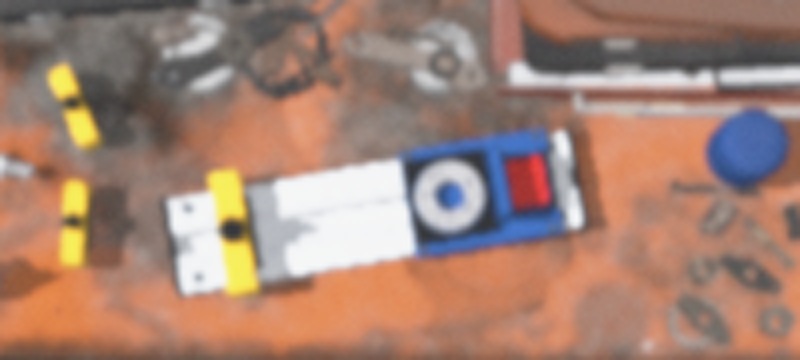

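```bash
cat >> h.py <<'E'
def plan(p,yaw,goal,dyaw,n):
    p=np.array(p[:2],float);st=(np.array(goal)-p)/n
    for i in range(n):
        c,s=np.cos(yaw),np.sin(yaw)
        print("[%.2f,%.2f,0]"%((c*st[0]+s*st[1])/25,(s*st[0]-c*st[1])/25),end=",\n" if i%5==4 else ",")
        yaw+=dyaw/n
E
python3 - <<'E'
from h import *
o=get_obs()
for uv in((328,188),(398,193),(464,186)):print(pt("top",uv,0).round(),pt("top",uv,60).round())
n=35
plan(o["tool_pos"],o["tcp_rot"][2],(490,-140),n*np.deg2rad(4.65),n)
E
```

```text
[ 590. -134.    0.] [ 578. -129.   60.]
[ 574. -401.    0.] [ 563. -386.   60.]
[ 604. -652.    0.] [ 592. -629.   60.]
[0.43,-0.21,0],[0.45,-0.17,0],[0.46,-0.14,0],[0.47,-0.10,0],[0.47,-0.06,0],
[0.48,-0.02,0],[0.48,0.02,0],[0.47,0.06,0],[0.47,0.10,0],[0.46,0.13,0],
[0.45,0.17,0],[0.43,0.21,0],[0.41,0.24,0],[0.39,0.27,0],[0.37,0.30,0],
[0.34,0.33,0],[0.32,0.36,0],[0.29,0.38,0],[0.25,0.41,0],[0.22,0.42,0],
[0.18,0.44,0],[0.15,0.45,0],[0.11,0.47,0],[0.07,0.47,0],[0.03,0.48,0],
[-0.00,0.48,0],[-0.04,0.48,0],[-0.08,0.47,0],[-0.12,0.46,0],[-0.16,0.45,0],
[-0.19,0.44,0],[-0.23,0.42,0],[-0.26,0.40,0],[-0.29,0.38,0],[-0.32,0.35,0],
```

Request:
arm_command:
  gripper: [0, 0, 0, 0, 0]
  dp:
    - [0.43, -0.21, 0]
    - [0.45, -0.17, 0]
    - [0.46, -0.14, 0]
    - [0.47, -0.1, 0]
    - [0.47, -0.06, 0]
  twist: [-0.93, -0.93, -0.93, -0.93, -0.93]

```text
time: 0.72
tool_pos: [269.8, -422.6, 226.3]
tcp_rot: [-3.141, -0.0, 0.868]
contact_force: [0.6, -0.2, -0.2]
grip_width: 46.2
finger_force: 0.0
```

Direction is right; continuing.

Request:
arm_command:
  gripper: [0, 0, 0, 0, 0]
  dp:
    - [0.48, -0.02, 0]
    - [0.48, 0.02, 0]
    - [0.47, 0.06, 0]
    - [0.47, 0.1, 0]
    - [0.46, 0.13, 0]
  twist: [-0.93, -0.93, -0.93, -0.93, -0.93]

```text
time: 1.35
tool_pos: [306.7, -375.6, 226.4]
tcp_rot: [-3.141, -0.001, 1.274]
contact_force: [-0.4, -0.1, -0.1]
grip_width: 1.0
finger_force: 0.0
```

Request:
arm_command:
  gripper: [0, 0, 0, 0, 0]
  dp:
    - [0.45, 0.17, 0]
    - [0.43, 0.21, 0]
    - [0.41, 0.24, 0]
    - [0.39, 0.27, 0]
    - [0.37, 0.3, 0]
  twist: [-0.93, -0.93, -0.93, -0.93, -0.93]

```text
time: 1.98
tool_pos: [343.4, -328.6, 226.4]
tcp_rot: [-3.141, -0.001, 1.68]
contact_force: [0.3, 0.3, 0.8]
grip_width: 0.1
finger_force: 0.0
```

Request:
arm_command:
  gripper: [0, 0, 0, 0, 0]
  dp:
    - [0.34, 0.33, 0]
    - [0.32, 0.36, 0]
    - [0.29, 0.38, 0]
    - [0.25, 0.41, 0]
    - [0.22, 0.42, 0]
  twist: [-0.93, -0.93, -0.93, -0.93, -0.93]

```text
time: 2.6
tool_pos: [380.0, -281.4, 226.4]
tcp_rot: [-3.141, -0.001, 2.086]
contact_force: [-0.1, -0.2, -0.2]
grip_width: 0.4
finger_force: 0.0
```

Request:
arm_command:
  gripper: [0, 0, 0, 0, 0]
  dp:
    - [0.18, 0.44, 0]
    - [0.15, 0.45, 0]
    - [0.11, 0.47, 0]
    - [0.07, 0.47, 0]
    - [0.03, 0.48, 0]
  twist: [-0.93, -0.93, -0.93, -0.93, -0.93]

```text
time: 3.22
tool_pos: [416.9, -234.6, 226.4]
tcp_rot: [-3.142, -0.001, 2.491]
contact_force: [0.0, 0.3, 0.6]
grip_width: 0.2
finger_force: 0.0
```

Request:
arm_command:
  gripper: [0, 0, 0, 0, 0]
  dp:
    - [0, 0.48, 0]
    - [-0.04, 0.48, 0]
    - [-0.08, 0.47, 0]
    - [-0.12, 0.46, 0]
    - [-0.16, 0.45, 0]
  twist: [-0.93, -0.93, -0.93, -0.93, -0.93]

```text
time: 3.85
tool_pos: [453.5, -187.3, 226.4]
tcp_rot: [3.141, -0.001, 2.897]
contact_force: [-0.1, -0.3, -0.1]
grip_width: 0.6
finger_force: 0.0
```

Request:
arm_command:
  gripper: [0, 0, 0, 0, 0]
  dp:
    - [-0.19, 0.44, 0]
    - [-0.23, 0.42, 0]
    - [-0.26, 0.4, 0]
    - [-0.29, 0.38, 0]
    - [-0.32, 0.35, 0]
  twist: [-0.93, -0.93, -0.93, -0.93, -0.93]

```text
time: 4.47
tool_pos: [490.1, -140.2, 226.3]
tcp_rot: [3.141, -0.001, -2.98]
contact_force: [-1.3, 0.0, 0.4]
grip_width: 0.1
finger_force: 0.0
```

Run:
```python
from h import *
o=get_obs();w=capture("wrist");cv2.imwrite("pics/w1.png",w[:,:,::-1])
import pickle;pickle.dump(o,open("o1.pkl","wb"))
print(o["time"],o["tool_pos"],o["tcp_rot"],o["joint_positions"],o["contact_force"])
for nm,lo,hi,z in(("red",(172,120,60),(180,255,255),51),("blue",(105,120,60),(125,255,255),40),("yel",(20,120,120),(35,255,255),60)):
    for ar,c,b in blobs(w,lo,hi,amin=60)[1]: print(nm,ar,c,b,pt("wrist",c,z,o).round(0))
```

```text
4.475 [ 490.1077518  -140.21578939  226.31715187] [ 3.14111205e+00 -7.86108515e-04 -2.98019427e+00] [-4.29062491e-01  3.15045335e-01  1.56489958e+00 -4.03287868e-05
  1.26256832e+00 -2.16124476e+00] [-1.3279425   0.01882311  0.44950942]
red 293 [282.3 196.4] [258 174  34  41] [ 497. -135.   51.]
blue 1228 [298.6 153.3] [250 146 115  22] [ 451. -125.   40.]
blue 1442 [296.3 217.2] [253 170 110  64] [ 521. -115.   40.]
blue 153 [335.8 191.6] [330 183  12  19] [485. -77.  40.]
blue 470 [103.2 217.6] [ 80 204  50  24] [ 561. -347.   40.]
blue 183 [  5.6 406.4] [  0 393  20  27] [1132. -722.   40.]
yel 1675 [487.9 189.7] [466 144  47  93] [445. 104.  60.]
yel 656 [549.8 213. ] [531 184  29  53] [454. 233.  60.]
yel 1666 [283.6 331.6] [101 323 294  15] [ 662. -105.   60.]
yel 314 [404.4 415.8] [378 409  48  11] [827. 128.  60.]
```

View pics/w1.png

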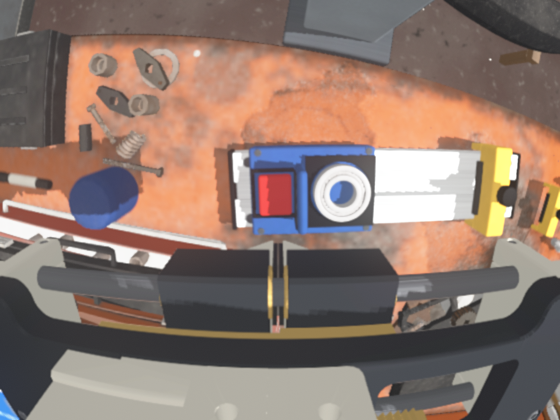

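The wrist view shows the button at about (275,194), the bearing at (342,193) and the stop at (493,190). The rail runs horizontally, and the TCP projects to about (276,258). Next I measure the rail direction and the button.

```bash
cat > m.py <<'E'
from h import *
import pickle,sys
def measure(w,o,roi_red,cols,rows):
    h=cv2.cvtColor(w,cv2.COLOR_RGB2HSV).astype(int)
    x0,y0,x1,y1=roi_red
    m=(((h[...,0]<6)|(h[...,0]>170))&(h[...,1]>170)&(h[...,2]>60)).astype(np.uint8);k=np.zeros_like(m);k[y0:y1,x0:x1]=m[y0:y1,x0:x1]
    ys,xs=np.nonzero(k);print("red n",len(xs),"bbox",np.percentile(xs,[1,99]),np.percentile(ys,[1,99]))
    q=cv2.boxPoints(cv2.minAreaRect(np.c_[xs,ys].astype(np.float32)))
    print("red corners",[pt("wrist",u,51,o)[:2].round(1).tolist() for u in q])
    print("red ctr",pt("wrist",q.mean(0),51,o).round(1))
    top=[];bot=[]
    for c in range(*cols):
        g=np.nonzero((h[rows[0]:rows[1],c,1]<60)&(h[rows[0]:rows[1],c,2]>110))[0]+rows[0]
        if len(g)>20: top.append(pt("wrist",(c,g.min()-.5),22,o)[:2]);bot.append(pt("wrist",(c,g.max()+.5),22,o)[:2])
    for e in(top,bot):
        vx,vy,px,py=cv2.fitLine(np.float32(e),cv2.DIST_HUBER,0,.01,.01).ravel()
        if vy<0:vx,vy=-vx,-vy
        print("edge yaw",np.arctan2(-vx,vy).round(4),"x at y=0",px-vx/vy*py, "n",len(e))
E
python3 - <<'E'
from m import *
o=pickle.load(open("o1.pkl","rb"));w=cv2.imread("pics/w1.png")[:,:,::-1].copy()
measure(w,o,(252,160,305,222),(385,465),(135,240))
E
```

```text
red n 72 bbox [260. 268.] [176. 214.]
red corners [[479.4, -161.4], [478.1, -153.2], [518.7, -146.7], [520.1, -155.2]]
red ctr [ 498.8 -154.1   51. ]
edge yaw 0.2022 x at y=0 421.9578 n 80
edge yaw 0.2179 x at y=0 517.1294 n 80
```

```bash
sed -i 's/>170)&(h\[...,2\]>60/>110)\&(h[...,2]>60/' m.py
python3 - <<'E'
from m import *
o=pickle.load(open("o1.pkl","rb"));w=cv2.imread("pics/w1.png")[:,:,::-1].copy()
measure(w,o,(252,165,300,222),(385,465),(135,240))
h=cv2.cvtColor(w,cv2.COLOR_RGB2HSV).astype(int)
e=[[],[]]
for c in range(258,370,3):
    g=np.nonzero((h[135:245,c,0]>100)&(h[135:245,c,0]<128)&(h[135:245,c,1]>110)&(h[135:245,c,2]>60))[0]+135
    for k,v in((0,g.min()-.5),(1,g.max()+.5)): e[k].append(np.r_[c,v,pt("wrist",(c,v),30,o)[:2]])
for k in e: print(np.round(k[::4],0).tolist())
for u in((236,150),(232,228),(516,152),(517,190)):print(u,pt("wrist",u,22,o).round(0))
cv2.imwrite("pics/w1c.png",cv2.resize(w[130:270,215:530,::-1],None,fx=2.5,fy=2.5,interpolation=cv2.INTER_CUBIC))
E
```

```text
red n 1333 bbox [259. 290.] [174. 215.]
red corners [[478.1, -164.1], [471.5, -131.2], [515.9, -122.0], [522.7, -156.0]]
red ctr [ 496.7 -143.4   51. ]
edge yaw 0.2022 x at y=0 421.9578 n 80
edge yaw 0.2179 x at y=0 517.1294 n 80Traceback (most recent call last):
  File "<stdin>", line 8, in <module>
    return umr_minimum(a, axis, None, out, keepdims, initial, where)
ValueError: zero-size array to reduction operation minimum which has no identity
```

Request:
arm_command:
  gripper: [0, 0, 0, 0, 0]
  dp:
    - [-0.26, -0.39, 0.6]
    - [0, 0, 0.95]
    - [0, 0, 0.95]
    - [0, 0, 0.95]
    - [0, 0, 0.95]
  twist: [-0.5, 0, 0, 0, 0]

```text
time: 5.15
tool_pos: [497.7, -149.4, 115.7]
tcp_rot: [3.141, -0.0, -2.941]
contact_force: [-0.7, -0.3, 0.1]
grip_width: 0.5
finger_force: 0.0
```

Request:
arm_command:
  gripper: [0, 0, 0, 0, 0]
  dp:
    - [0, 0, 0.2]
    - [0, 0, 0]
    - [0, 0, 0]
    - [0, 0, 0]
    - [0, 0, 0]
  twist: [0, 0, 0, 0, 0]

```text
time: 5.78
tool_pos: [498.3, -149.3, 112.2]
tcp_rot: [-3.141, 0.001, -2.939]
contact_force: [0.1, -0.4, -0.3]
grip_width: 0.4
finger_force: 0.0
```

Run:
```python
from m import *
o=get_obs();w=capture("wrist");cv2.imwrite("pics/w2.png",w[:,:,::-1]);pickle.dump(o,open("o2.pkl","wb"))
print(o["time"],o["tool_pos"],o["tcp_rot"],o["contact_force"])
```

```text
5.775 [ 498.26552592 -149.34087597  112.17487562] [-3.14099204e+00  6.56682609e-04 -2.93923764e+00] [ 0.09255206 -0.41798233 -0.32651685]
```

View pics/w2.png

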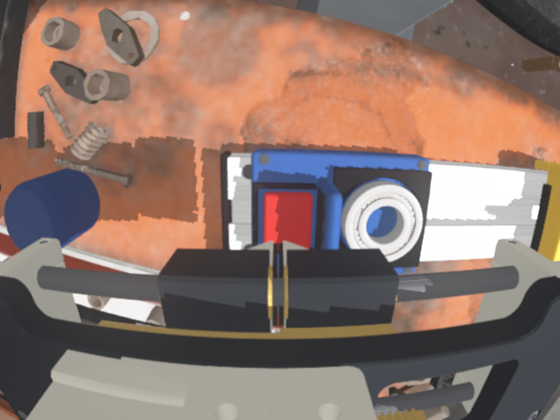

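Run:
```python
from m import *
o=pickle.load(open("o2.pkl","rb"));w=cv2.imread("pics/w2.png")[:,:,::-1].copy()
M=R.from_euler("xyz",o["tcp_rot"]).as_matrix()
f=lambda u,z:(M.T@(pt("wrist",u,z,o)-o["tool_pos"])).round(1)
h=cv2.cvtColor(w,cv2.COLOR_RGB2HSV).astype(int)
m=((h[...,0]<6)|(h[...,0]>170))&(h[...,1]>110)&(h[...,2]>60)
e=[]
for r in(195,205,215,225,232):
    g=np.nonzero(m[r,255:330])[0]+255;print(r,g.min(),g.max(),f((g.min()-.5,r),51)[:2],f((g.max()+.5,r),51)[:2])
for c in(275,290,305):
    g=np.nonzero(m[180:235,c])[0]+180;print(c,g.min(),f((c,g.min()-.5),51)[:2])
print(w[210,316:350].tolist())
cv2.imwrite("pics/w2c.png",cv2.resize(w[170:270,220:360,::-1],None,fx=5,fy=5,interpolation=cv2.INTER_CUBIC))
```

```text
195 264 311 [ 21.4 -10.7] [21.5 22.6]
205 264 312 [ 14.2 -10.7] [14.3 23.5]
215 264 311 [  6.9 -10.8] [ 7. 23.]
225 264 311 [ -0.5 -10.9] [-0.5 23.2]
232 264 310 [ -5.8 -10.9] [-5.8 22.7]
275 192 [23.9 -2.7]
290 192 [23.9  7.6]
305 192 [23.9 18. ]
[[56, 62, 87], [54, 51, 58], [53, 47, 50], [54, 49, 52], [52, 48, 52], [53, 48, 52], [55, 50, 54], [59, 55, 58], [58, 58, 67], [58, 65, 89], [58, 73, 110], [60, 78, 119], [62, 82, 126], [66, 89, 137], [68, 94, 148], [72, 101, 160], [74, 106, 170], [77, 113, 182], [82, 121, 195], [85, 128, 209], [88, 134, 218], [89, 136, 220], [89, 135, 219], [88, 133, 217], [84, 127, 207], [76, 109, 174], [88, 104, 139], [118, 120, 129], [131, 130, 130], [134, 132, 133], [135, 133, 135], [138, 136, 137], [148, 147, 147], [188, 186, 185]]
```

View pics/w2c.png

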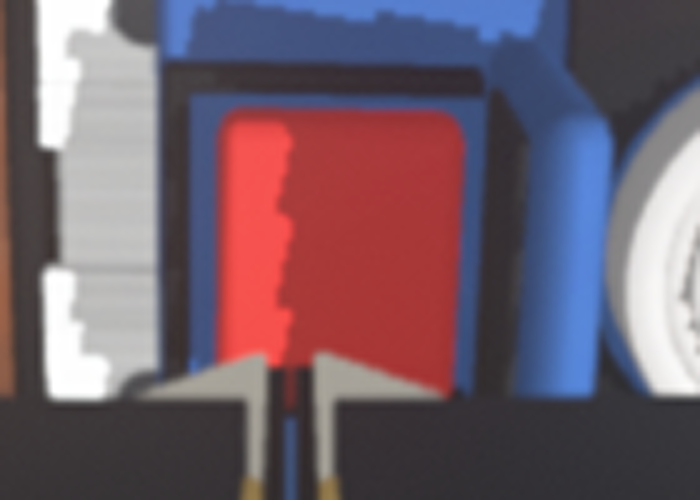

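The crop shows the red button at px (264–312, 189–…). The horn is right of it at px 325–342, and the tapered fingertips are over the button, 6 mm behind its centre along the rail. I shift slightly and go down.

Request:
arm_command:
  gripper: [0, 0, 0, 0, 0]
  dp:
    - [0.08, 0.1, 0.5]
    - [0, 0, 0.6]
    - [0, 0, 0.6]
    - [0, 0, 0.5]
    - [0, 0, 0]
  twist: [0, 0, 0, 0, 0]

```text
time: 6.45
tool_pos: [494.9, -147.0, 55.4]
tcp_rot: [3.14, -0.002, -2.939]
contact_force: [-0.5, -0.4, 0.7]
grip_width: 0.6
finger_force: 0.0
```

Request:
arm_command:
  gripper: [0, 0, 0, 0, 0]
  dp:
    - [0, 0, 0.1]
    - [0, 0, 0]
    - [0, 0, 0.1]
    - [0, 0, 0]
    - [0, 0, 0]
  twist: [0, 0, 0, 0, 0]

```text
time: 7.08
tool_pos: [495.7, -147.2, 51.8]
tcp_rot: [-3.141, 0.0, -2.939]
contact_force: [0.0, -0.6, -0.5]
grip_width: 0.8
finger_force: 0.0
```

Request:
arm_command:
  gripper: [0, 0, 0, 0, 0]
  dp:
    - [0, 0, 0.1]
    - [0, 0, 0]
    - [0, 0, 0]
    - [0, 0, 0]
    - [0, 0, 0]
  twist: [0, 0, 0, 0, 0]

```text
time: 7.7
tool_pos: [495.8, -147.3, 49.3]
tcp_rot: [-3.141, 0.0, -2.939]
contact_force: [0.3, 0.9, 3.0]
grip_width: 0.4
finger_force: 1.8
```

Request:
arm_command:
  gripper: [0, 0, 0, 0, 0]
  dp:
    - [0, 0, 0.08]
    - [0, 0, 0]
    - [0, 0, 0]
    - [0, 0, 0]
    - [0, 0, 0]
  twist: [0, 0, 0, 0, 0]

```text
time: 8.32
tool_pos: [495.8, -147.3, 47.3]
tcp_rot: [-3.141, 0.0, -2.939]
contact_force: [1.8, -0.5, 4.0]
grip_width: 0.3
finger_force: 2.2
```

Request:
arm_command:
  gripper: [0, 0, 0, 0, 0]
  dp:
    - [0, 0, 0.1]
    - [0, 0, 0]
    - [0, 0, 0]
    - [0, 0, 0]
    - [0, 0, 0]
  twist: [0, 0, 0, 0, 0]

```text
time: 8.95
tool_pos: [495.8, -147.3, 44.8]
tcp_rot: [-3.141, 0.0, -2.939]
contact_force: [2.0, -0.6, 5.1]
grip_width: 0.5
finger_force: 2.7
```

Run:
```python
from h import *
f=[];
for i in range(4):
    w=capture("wrist" if i else "wrist");o=get_obs();f.append(o["contact_force"])
print(np.mean(f,0),o["tool_pos"])
```

```text
[ 1.08043202 -0.3577368   5.21120776] [ 495.80143662 -147.27606298   44.82041498]
```

Request:
arm_command:
  gripper: [0, 0, 0, 0, 0]
  dp:
    - [0, 0, 0.05]
    - [0, 0, 0]
    - [0, 0, 0]
    - [0, 0, 0]
    - [0, 0, 0]
  twist: [0, 0, 0, 0, 0]

```text
time: 9.78
tool_pos: [495.8, -147.3, 43.6]
tcp_rot: [-3.141, 0.0, -2.939]
contact_force: [1.4, 0.7, 5.4]
grip_width: 0.5
finger_force: 2.9
```

Request:
arm_command:
  gripper: [0, 0, 0, 0, 0]
  dp:
    - [0, 0.1, 0]
    - [0, 0.1, 0]
    - [0, 0.1, 0]
    - [0, 0.1, 0]
    - [0, 0.1, 0]
  twist: [0, 0, 0, 0, 0]

```text
time: 10.4
tool_pos: [493.6, -135.3, 43.7]
tcp_rot: [-3.14, 0.001, -2.939]
contact_force: [1.0, -2.3, 7.0]
grip_width: 0.5
finger_force: 2.9
```

Request:
arm_command:
  gripper: [0, 0, 0, 0, 0]
  dp:
    - [0, 0.15, 0]
    - [0, 0.15, 0]
    - [0, 0.15, 0]
    - [0, 0.15, 0]
    - [0, 0.15, 0]
  twist: [0, 0, 0, 0, 0]

```text
time: 11.02
tool_pos: [490.1, -117.0, 43.8]
tcp_rot: [-3.14, 0.002, -2.939]
contact_force: [1.1, -0.4, 6.2]
grip_width: 0.5
finger_force: 2.9
```

Run:
```python
from m import *
o=get_obs();w=capture("wrist");cv2.imwrite("pics/w3.png",w[:,:,::-1]);pickle.dump(o,open("o3.pkl","wb"))
print(o["time"],o["tool_pos"],o["tcp_rot"],o["contact_force"])
```

```text
11.025 [ 490.10142911 -116.97429739   43.83421456] [-3.14020056e+00  1.62408431e-03 -2.93925083e+00] [ 1.07541781 -0.39327449  6.15210493]
```

View pics/w3.png

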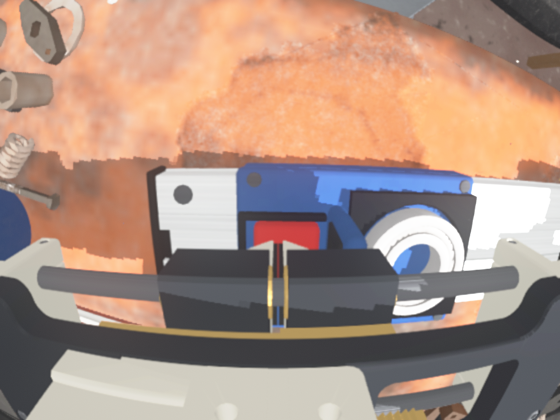

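The picture shows the carriage moving with the fingertips. The button is at about (286,235) and still pressed, and the bearing is seated at (417,262). Continuing.

Request:
arm_command:
  gripper: [0, 0, 0, 0, 0]
  dp:
    - [0, 0.2, 0]
    - [0, 0.2, 0]
    - [0, 0.2, 0]
    - [0, 0.2, 0]
    - [0, 0.2, 0]
  twist: [0, 0, 0, 0, 0]

```text
time: 11.7
tool_pos: [485.5, -92.5, 43.9]
tcp_rot: [-3.14, 0.002, -2.939]
contact_force: [1.7, -1.2, 6.4]
grip_width: 0.2
finger_force: 2.9
```

Request:
arm_command:
  gripper: [0, 0, 0, 0, 0]
  dp:
    - [0, 0.2, 0]
    - [0, 0.2, 0]
    - [0, 0.2, 0]
    - [0, 0.15, 0]
    - [0, 0.15, 0]
  twist: [0, 0, 0, 0, 0]

```text
time: 12.32
tool_pos: [481.3, -70.5, 44.0]
tcp_rot: [-3.14, 0.003, -2.939]
contact_force: [4.1, -1.6, 5.8]
grip_width: 0.4
finger_force: 2.8
```

Run:
```python
from m import *
o=get_obs();w=capture("wrist");cv2.imwrite("pics/w4.png",w[:,:,::-1]);pickle.dump(o,open("o4.pkl","wb"))
print(o["time"],o["tool_pos"],o["tcp_rot"],o["contact_force"])
M=R.from_euler("xyz",o["tcp_rot"]).as_matrix()
f=lambda u,z:(M.T@(pt("wrist",u,z,o)-o["tool_pos"])).round(1)
h=cv2.cvtColor(w,cv2.COLOR_RGB2HSV).astype(int)
m=((h[...,0]<6)|(h[...,0]>170))&(h[...,1]>110)&(h[...,2]>60)
g=np.nonzero(m[230,240:340])[0]+240;print(g.min(),g.max(),f((g.min(),230),45),f((g.max(),230),45))
for r in(190,210,225):
    y=np.nonzero((h[r,:,0]>20)&(h[r,:,0]<35)&(h[r,:,1]>120)&(h[r,:,2]>100))[0]
    b=np.nonzero((h[r,:,0]>100)&(h[r,:,0]<125)&(h[r,:,1]>100))[0];b=b[b>230]
    print(r,y[:3],b[-3:], y.size and f((y.min(),r),60), b.size and f((b.max(),r),40))
```

```text
12.325 [481.33457953 -70.48752364  44.03116414] [-3.13969077  0.00323651 -2.93926878] [ 4.14609651 -1.60612442  5.83521347]
254 318 [ 18.1 -12.9  -1. ] [18.2 19.8 -1.1]
190 [542 543 544] [459 469 470] [ 45.3 150.6 -16.4] [ 39.5 109.4   3.7]
210 [545 546 547] [435 436 437] [ 33.3 156.8 -16.4] [27.5 88.4  3.8]
225 [542 543 544] [353 354 355] [ 24.  156.8 -16.3] [19.1 40.3  3.9]
```

Request:
arm_command:
  gripper: [0, 0, 0, 0, 0]
  dp:
    - [-0.04, 0.2, 0]
    - [-0.03, 0.2, 0]
    - [-0.01, 0.15, 0]
    - [0, 0.15, 0]
    - [0, 0.15, 0]
  twist: [0, 0, 0, 0, 0]

```text
time: 13.0
tool_pos: [477.4, -49.0, 43.5]
tcp_rot: [-3.141, -0.0, -2.939]
contact_force: [-0.3, -1.6, 6.5]
grip_width: 0.3
finger_force: 2.9
```

Request:
arm_command:
  gripper: [0, 0, 0, 0, 0]
  dp:
    - [0, 0.1, 0]
    - [0, 0.1, 0]
    - [0, 0.1, 0]
    - [0, 0.08, 0]
    - [0, 0.06, 0]
  twist: [0, 0, 0, 0, 0]

```text
time: 13.62
tool_pos: [475.4, -38.3, 43.6]
tcp_rot: [-3.141, 0.0, -2.939]
contact_force: [-0.2, -1.8, 6.1]
grip_width: 0.5
finger_force: 2.9
```

Run:
```python
from m import *
o=get_obs();w=capture("wrist");cv2.imwrite("pics/w5.png",w[:,:,::-1])
t=capture("top");cv2.imwrite("pics/t5.png",t[:,:,::-1])
print(o["time"],o["tool_pos"],o["tcp_rot"],o["contact_force"])
```

```text
13.625 [475.3560502  -38.3009803   43.57259414] [-3.14101863e+00  1.48155578e-04 -2.93909496e+00] [-0.16501198 -1.84211369  6.13842776]
```

View pics/w5.png

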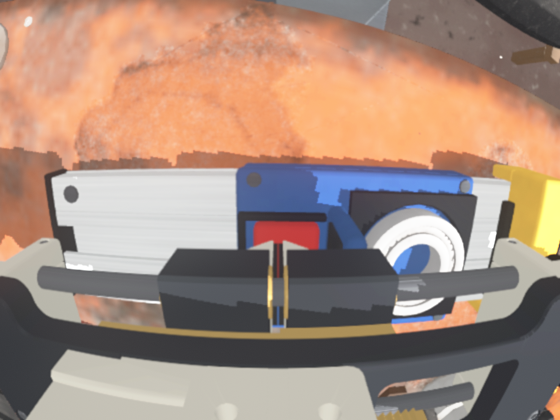

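The gap from the nose (472,215) to the black bumper (502,215) is about 18 mm, and the button and bearing are unchanged. I close it slowly.

Request:
arm_command:
  gripper: [0, 0, 0, 0, 0]
  dp:
    - [0, 0.12, 0]
    - [0, 0.12, 0]
    - [0, 0.12, 0]
    - [0, 0.12, 0]
    - [0, 0.12, 0]
  twist: [0, 0, 0, 0, 0]

```text
time: 14.35
tool_pos: [472.6, -23.6, 43.6]
tcp_rot: [-3.141, 0.001, -2.939]
contact_force: [0.4, -1.7, 5.7]
grip_width: 0.4
finger_force: 2.9
```

Request:
arm_command:
  gripper: [0, 0, 0, 0, 0]
  dp:
    - [0, 0.05, 0]
    - [0, 0.05, 0]
    - [0, 0.04, 0]
    - [0, 0.04, 0]
    - [0, 0.04, 0]
  twist: [0, 0, 0, 0, 0]

```text
time: 14.98
tool_pos: [471.6, -18.3, 43.7]
tcp_rot: [-3.141, 0.001, -2.939]
contact_force: [1.2, -1.2, 6.1]
grip_width: 0.3
finger_force: 2.9
```

Request:
arm_command:
  gripper: [0, 0, 0, 0, 0]
  dp:
    - [0, 0.05, 0]
    - [0, 0.05, 0]
    - [0, 0.04, 0]
    - [0, 0, 0]
    - [0, 0, 0]
  twist: [0, 0, 0, 0, 0]

```text
time: 15.6
tool_pos: [470.9, -14.7, 43.7]
tcp_rot: [-3.141, 0.001, -2.939]
contact_force: [2.2, -0.2, 6.1]
grip_width: 0.5
finger_force: 2.9
```

Request:
arm_command:
  gripper: [0, 0, 0, 0, 0]
  dp:
    - [0, 0.05, 0]
    - [0, 0.05, 0]
    - [0, 0, 0]
    - [0, 0, 0]
    - [0, 0, 0]
  twist: [0, 0, 0, 0, 0]

```text
time: 16.23
tool_pos: [470.4, -12.3, 43.7]
tcp_rot: [-3.141, 0.001, -2.939]
contact_force: [1.3, -0.3, 5.9]
grip_width: 0.2
finger_force: 2.9
```

Request:
arm_command:
  gripper: [0, 0, 0, 0, 0]
  dp:
    - [0, 0.05, 0]
    - [0, 0.05, 0]
    - [0, 0.05, 0]
    - [0, 0, 0]
    - [0, 0, 0]
  twist: [0, 0, 0, 0, 0]

```text
time: 16.85
tool_pos: [469.7, -8.6, 43.7]
tcp_rot: [-3.141, 0.001, -2.939]
contact_force: [0.5, -0.2, 6.4]
grip_width: 0.5
finger_force: 2.9
```

Request:
arm_command:
  gripper: [0, 0, 0, 0, 0]
  dp:
    - [0, 0.05, 0]
    - [0, 0.05, 0]
    - [0, 0, 0]
    - [0, 0, 0]
    - [0, 0, 0]
  twist: [0, 0, 0, 0, 0]

```text
time: 17.48
tool_pos: [469.3, -6.7, 43.7]
tcp_rot: [-3.14, 0.001, -2.939]
contact_force: [1.6, -2.7, 6.3]
grip_width: 0.4
finger_force: 2.9
```

Run:
```python
from m import *
o=get_obs();w=capture("wrist");cv2.imwrite("pics/w6.png",w[:,:,::-1])
print(o["time"],o["tool_pos"],o["contact_force"])
M=R.from_euler("xyz",o["tcp_rot"]).as_matrix()
f=lambda u,z:(M.T@(pt("wrist",u,z,o)-o["tool_pos"])).round(1)
h=cv2.cvtColor(w,cv2.COLOR_RGB2HSV).astype(int)
m=((h[...,0]<6)|(h[...,0]>170))&(h[...,1]>110)&(h[...,2]>60)
g=np.nonzero(m[230,240:340])[0]+240;print(g.min(),g.max(),f((g.min(),230),45),f((g.max(),230),45))
print(h[190,455:520].tolist()[::3])
cv2.imwrite("pics/w6c.png",cv2.resize(w[150:280,330:560,::-1],None,fx=3,fy=3))
```

```text
17.475 [469.33516017  -6.65140106  43.72732621] [ 1.6151386  -2.7059915   6.32924074]
252 317 [ 18.2 -13.9  -1.3] [18.3 19.2 -1.3]
[[111, 121, 148], [112, 95, 132], [0, 8, 99], [0, 8, 98], [115, 54, 117], [112, 68, 161], [19, 89, 220], [21, 160, 213], [21, 160, 215], [21, 161, 214], [21, 160, 213], [21, 161, 214], [21, 162, 215], [21, 162, 214], [21, 162, 214], [21, 162, 214], [21, 163, 218], [23, 160, 238], [30, 122, 255], [30, 100, 255], [30, 100, 255], [30, 99, 255]]
```

View pics/w6c.png

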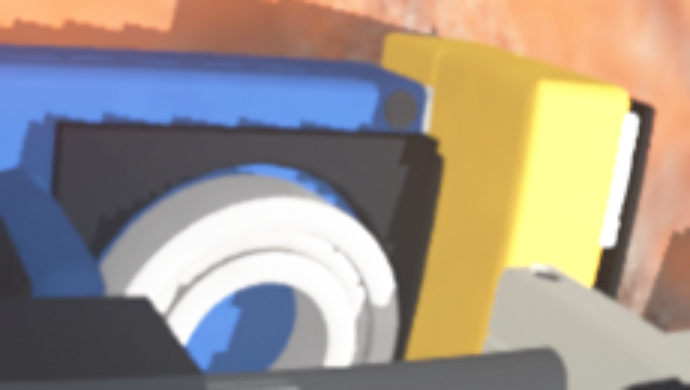

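The crop shows the nose meeting the bumper at crop (435,150), and the push force is starting to rise. I push a little more to be firmly home.

Request:
arm_command:
  gripper: [0, 0, 0, 0, 0]
  dp:
    - [0, 0.05, 0]
    - [0, 0.05, 0]
    - [0, 0, 0]
    - [0, 0, 0]
    - [0, 0, 0]
  twist: [0, 0, 0, 0, 0]

```text
time: 18.15
tool_pos: [468.8, -4.3, 43.7]
tcp_rot: [-3.14, 0.001, -2.939]
contact_force: [1.0, -4.1, 6.8]
grip_width: 0.3
finger_force: 2.9
```

Request:
arm_command:
  gripper: [0, 0, 0, 0, 0]
  dp:
    - [0, 0.06, 0]
    - [0, 0.06, 0]
    - [0, 0, 0]
    - [0, 0, 0]
    - [0, 0, 0]
  twist: [0, 0, 0, 0, 0]

```text
time: 18.77
tool_pos: [468.3, -2.2, 43.7]
tcp_rot: [-3.139, 0.001, -2.939]
contact_force: [0.1, -8.7, 5.3]
grip_width: 0.4
finger_force: 6.3
```

Request:
arm_command:
  gripper: [0, 0, 0, 0, 0]
  dp:
    - [0, 0.06, 0]
    - [0, 0, 0]
    - [0, 0, 0]
    - [0, 0, 0]
    - [0, 0, 0]
  twist: [0, 0, 0, 0, 0]

```text
time: 19.4
tool_pos: [468.3, -2.1, 43.8]
tcp_rot: [-3.137, 0.001, -2.939]
contact_force: [0.3, -16.5, 4.5]
grip_width: 0.2
finger_force: 10.3
```

The carriage is stalled at 16 N, so it is home. I lift straight up first, then back off and rise.

Request:
arm_command:
  gripper: [0, 0, 0, 0, 0]
  dp:
    - [0, 0, -0.2]
    - [0, 0, -0.2]
    - [0, 0, -0.1]
    - [0, -0.15, 0]
    - [0, -0.15, 0]
  twist: [0, 0, 0, 0, 0]

```text
time: 20.02
tool_pos: [468.1, -6.4, 55.4]
tcp_rot: [3.141, -0.002, -2.939]
contact_force: [0.2, 0.9, 0.4]
grip_width: 0.3
finger_force: 0.0
```

Request:
arm_command:
  gripper: [0, 0, 0, 0, 0]
  dp:
    - [0, 0, -0.6]
    - [0, 0, -0.8]
    - [0, 0, -0.9]
    - [0, 0, -0.9]
    - [0, 0, -0.9]
  twist: [0, 0, 0, 0, 0]

```text
time: 20.65
tool_pos: [468.3, -6.2, 158.9]
tcp_rot: [3.141, -0.001, -2.939]
contact_force: [-0.2, 0.5, -0.2]
grip_width: 0.2
finger_force: 0.0
```

Request:
arm_command:
  gripper: [0, 0, 0, 0, 0]
  dp:
    - [0, 0, -0.6]
    - [0, 0, 0]
    - [0, 0, 0]
    - [0, 0, 0]
    - [0, 0, 0]
  twist: [0, 0, 0, 0, 0]

```text
time: 21.28
tool_pos: [468.5, -6.4, 172.9]
tcp_rot: [3.141, -0.001, -2.939]
contact_force: [-0.4, 0.0, 1.4]
grip_width: 0.7
finger_force: 0.0
```

Run:
```python
from m import *
o=get_obs();w=capture("wrist")
print(o["time"],o["tool_pos"],o["contact_force"])
cv2.imwrite("pics/w7.png",w[:,:,::-1])
```

```text
21.275 [468.52896154  -6.44780193 172.91523007] [-0.38472202  0.00729283  1.35603829]
```

View pics/w7.png

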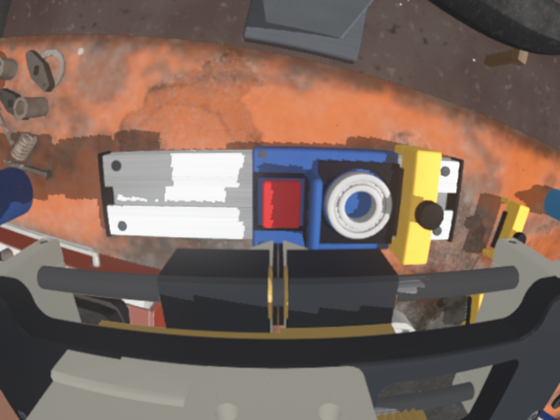

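The picture shows the carriage against the yellow stop (joint at about (398,200)), the bearing seated at (358,203), the button free at (282,203), and the hand clear. I hand in now.

```bash
python3 -c "
from plant import *
print(close_job())"
```

```text
the job is handed in; nothing more can be done
None
```

The job is handed in: I pressed the button at the start and held it down while sliding the carriage home against the yellow stop, where it stalled at about 16 N. I then released the button and took the hand clear, with the bearing still in its nest in the last picture; the hand-in returned no verdict.

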